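Check a carved plaster tile through the reading lens

ROBOT

A 7-joint arm with a two-finger parallel gripper is mounted at the origin on the work surface. World frame = base frame: x ahead of the robot, y to its left, z up, the work surface at z = 0. Lengths are in mm, angles in rad, forces in N, time in s.
With the tool pointing down it reaches from about 350 to 900 mm from the base axis. Payload 7.2 kg.
Tool frame: the origin (TCP) lies between the finger pads; the fingertips stand 11 mm ahead of it and the grasp point (between the pads) lies 8 mm behind it; z points along the fingers, y is the line along which they close (so a half turn about z gives the same grasp; the last joint's range is limited). The gripper opens to 85 mm and grips with 20 to 120 N. Pads are 22 mm wide; open, the fingers measure 114 mm over their backs; the gripper's body (76 mm by 85 mm) begins 54 mm behind the grasp point. The pads swing forward as they close: fully open they stand 13 mm farther back than shut.
Start: joints at [1.227, 0.411, -0.013, 1.596, 0.006, 1.134, -0.082], TCP at [170.186, -601.386, 242.297] pointing down, gripper open.
Joint ranges: [-2.95, 2.95], [-0.29, 1.99], [-1.47, 1.44], [0.14, 2.54], [-1.03, 4.17], [0.13, 1.85], [-2.86, 2.86]. Speed limits (rad/s): [2.39, 2.39, 3.01, 3.01, 3.14, 3.14, 3.14].

INTERFACE

Orientations are given as a unit quaternion [x, y, z, w].
In Python, from plant import get_state, read_camera, job_done gives the robot as it stands.
- The arm moves only by the tool step_arm, never from a script. Its argument "moves" is one flat list of numbers, 7 for each row, row after row: the closure, from 0 (fully open) to 1 (shut), then the shift along the tool's x, y, z in cm, then the turn, a rotation vector about the tool's x, y, z in degrees. A call has 1 to 20 rows; each row shifts and turns the commanded pose from where the row before left it, along the tool's axes as they then stand; what a row does not reach is not made up. A row lasts 1/10 s, in which the tool goes at most 50 mm and 8.59 degrees, less where a joint would pass 70% of its speed; a pose out of reach is approached as far as the arm can. A call is refused whole if a number of a shift passes 5 or a number of a turn 8.59, either way. A call with a gripper value outside its range is refused whole. The fingers move at their own pace and stop on an object; "force" is the grip in N (left out, the last holds). Time passes only in rows, so rows that do not move let the fingers close. It gives the time, the measured TCP pose, the force, the opening and the grip force at its end, in the units of the state.
- get_state(): the state, without advancing time (a new reading comes with each control period).
- read_camera(name): name is "scene" or "top" or "wrist"; returns a dict with "img" (480x640x3 uint8, blue, green, red), "depth" (480x640 float32, mm along the optical axis (not along the pixel's ray), 0 where there is no reading), "K" (3x3 intrinsics, pixels), "rvec" (rotation vector, rad) and "tvec" (3), from world to camera coordinates, as OpenCV has them. Camera axes: x right, y down, z forward; pixel columns grow to the right and rows downward; lengths in mm; the calibration is good to about 2 mm. The wrist camera is an equidistant fisheye: a pixel r from the principal point sees the ray r / f radians off the axis. A picture is of the moment at which its call begins.
- job_done(): hands the job in; it is judged then, once.
The state is a dict: "clock": time; "joint_positions": joint angles; "joint_velocities": joint speeds; "joint_torque": joint torques, N m; "eef_pos": TCP position; "orientation": TCP orientation; "force": force on the tool from outside, world axes, zero at the start; "wrist_torque": the same for the moment, N m; "gripper_width": finger opening in mm; "grip_force": force on a finger pad.
Only numpy, scipy, OpenCV 4.12 (cv2) and the standard library are available. Lean on these libraries where they do the work, as an engineer would, in place of code of your own. Each camera call takes 0.05 s, during which the arm holds its last target. There are 200 camera calls.

TASK

Take the sanding block off the carved plaster tile and lay it in the wooden tray, then pick up the reading lens and hold it level, right side up, centred over the rosette in the middle of the tile, with its glass at the height marked by the pointer on the gauge post beside the tile. Finish while still holding the lens there, still and clear of everything but the gripper; do not let the lens bump the tile, board or post, do not shift the pointer, and leave everything else on the table where it lies.

Things in the scene. Friction and masses are not known exactly. Their poses are not given: they have to be found in the camera images.
- board: Fixed plywood board, x -70 to +120 mm, y -75 to +75, 18 mm thick; origin on the table under the centre of the white plaster tile (110 x 110 mm) fixed on it, z up. Tile ground is 40 mm, carving and rim 45 mm above the table. A steel gauge post, 10 mm thick (foot disc 32 mm across), stands at x = +105, y = 0, top 200 mm above the table
- rosette (a point): Centre of the rosette carved in the tile's middle (a disc ringed by eight round petals, 72 mm across, all in white plaster), at the top of the relief, 45 mm above the table; at first hidden under the sanding block
- mark (a point): Tip of the pointer that marks the focal height: a level steel blade 3 mm thick, 8 mm wide, on a black collar (22 mm across) on the gauge post, towards the tile; the point is at mid-thickness, 70 mm from the tile's centre along the board's x, 105 to 150 mm above the table. The collar is held by friction (4 N) and slides if pushed
- block: Loose cork sanding block with a dark metal sole, 70 mm (its x) x 44 mm (its y) x 34 mm tall, edges rounded, 60 to 130 g, lying flat on the carving near the tile's middle. Origin at the centre of its underside, z up
- tray: Fixed open wooden tray, empty, 170 mm (its x) x 140 mm (its y) outside, walls 6 mm thick and 34 mm high, floor 6 mm thick. Origin under its centre on the table, z up; it stands to one side of the board, left or right, and the reading lens lies on the other
- loupe: Loose reading lens lying on the table: glass in a black ring 72 mm across, 16 mm tall, a short steel neck, a straight flat-sided wooden handle 18 mm wide, 22 mm tall, along its -x axis from 52 to 150 mm from the lens centre. Origin under the lens centre, level with the undersides of ring and handle; z up; 80 to 150 g, balances about 62 mm from the lens centre
- lens (a point): Centre of the lens glass, 8 mm above the loupe's underside
- chisel: Bystander: round-handled slim steel hand tool 200 mm long, lying at the left edge; origin at mid-length
- rasp: Bystander: rasp 250 mm long with a wooden handle, lying at the right edge; origin near mid-length
- tape: Bystander: roll of paper tape, 80 mm across with a 60 mm hole, 24 mm high; origin under its centre
- tin: Bystander: small round aluminium candle tin, 38 mm across, 15 mm high, between robot and board; origin under its centre
- offcut: Bystander: offcut of plaster, 50 x 35 x 35 mm, between robot and board; origin under its centre
- mallet: Bystander: wooden mallet, head 60 x 100 x 60 mm, round handle 150 mm long, lying at the robot's right; origin on its underside near the head
- cup: Bystander: white mug, 72 mm across, 85 mm high, standing beyond the board; origin under its centre
Not all that is in view belongs to the job. What is shaped like the board but blue or orange is not meant.

How it is judged:
By the outcome, as a careful person would: the job done as asked, in the order asked, and still so for the second after the job is handed in, while the arm keeps its last pose, push and grip.
It also fails if it takes over 62 s, if anything falls off the work surface, if the arm or the gripper's body presses on something with over 40 N, if the wrist force passes 120 N, or if a joint passes its speed limit or range.

## Working session

There is one attempt and no reset: what is moved stays moved. The work goes in short steps, Python scripts to look and compute and a tool call to move; the robot and the scene stay as the last step left them, time stands still between calls to the robot, and variables do not carry over. Pictures are saved under pics/ and viewed, at most 10 in all, crops included, and the job is handed in when it is done.

Besides the shell and the picture viewer there is one more tool, called after "Request:" as a command line: name --argument value ..., lists and objects as JSON in quotes. step_arm: Moves the arm, as the interface text tells. Its arguments: {"type":"object","properties":{"moves":{"type":"array"},"force":{"type":"number"}},"required":["moves"]}

```bash
mkdir -p pics; cat > h.py <<'E'
import numpy as np, cv2
from scipy.spatial.transform import Rotation as R
from plant import get_state, read_camera, job_done
def pts(c):
    "world xyz for every pixel (pinhole cams)"
    K=c['K'];h,w=c['depth'].shape;u,v=np.meshgrid(np.arange(w),np.arange(h));d=c['depth']
    p=np.stack([(u-K[0,2])/K[0,0]*d,(v-K[1,2])/K[1,1]*d,d],-1)
    Rm=cv2.Rodrigues(np.array(c['rvec'],float))[0];return (p-np.array(c['tvec']).ravel())@Rm
def plane(c,uv,z):
    K=c['K'];Rm=cv2.Rodrigues(np.array(c['rvec'],float))[0];o=-Rm.T@np.array(c['tvec']).ravel()
    uv=np.atleast_2d(uv).astype(float);r=np.c_[(uv[:,0]-K[0,2])/K[0,0],(uv[:,1]-K[1,2])/K[1,1],np.ones(len(uv))]@Rm
    return o+r*((z-o[2])/r[:,2])[:,None]
E
python3 - <<'E'
from h import *
import pickle
for n in("top","scene"):
    c=read_camera(n);cv2.imwrite(f"pics/{n}0.png",c['img']);pickle.dump(c,open(n+"0.pkl","wb"));Rm=cv2.Rodrigues(np.array(c['rvec'],float))[0];print(n,c['K'].tolist(),(-Rm.T@np.array(c['tvec']).ravel()))
s=get_state();print(s)
E
```

```text
top [[564.9115209182372, 0.0, 313.50056153556625], [0.0, 564.9115209182372, 239.26638783944725], [0.0, 0.0, 1.0]] [ 294.77685271   -9.59406705 1490.51098329]
scene [[541.1843058204328, 0.0, 323.2963481255618], [0.0, 541.1843058204328, 226.56323094561742], [0.0, 0.0, 1.0]] [1597.87834392 -233.21281709  898.95652846]
{'clock': 0.1, 'joint_positions': array([ 1.22680639,  0.41187642, -0.01274742,  1.59695213,  0.0055853 ,
        1.13426926, -0.08219562]), 'joint_velocities': array([ 1.54133867e-03, -3.45169964e-04, -9.74471079e-04, -3.25556113e-03,
       -1.91950159e-03, -3.83327544e-06, -1.29656745e-03]), 'joint_torque': array([ 2.28364494e-03, -6.01832199e+01,  6.83931336e-01, -3.00087333e+01,
        1.40070508e-02,  6.46419576e-03,  2.42128988e-05]), 'eef_pos': array([ 170.06756323, -600.98065638,  241.50509302]), 'orientation': array([ 9.90503512e-01,  1.37485460e-01, -1.38448860e-04, -7.21817186e-04]), 'force': array([-0.47742017,  0.58857948, -0.13508519]), 'wrist_torque': array([ 0.00881011,  0.04598088, -0.04231593]), 'grip_force': 0.0, 'gripper_width': 85.4331457152209}
```

View pics/top0.png

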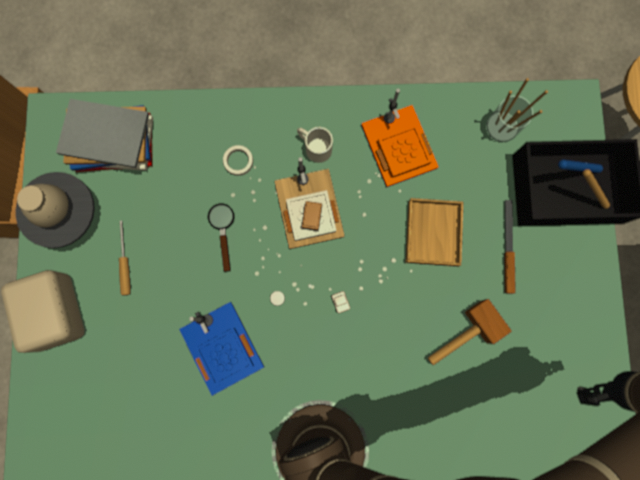

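View pics/scene0.png

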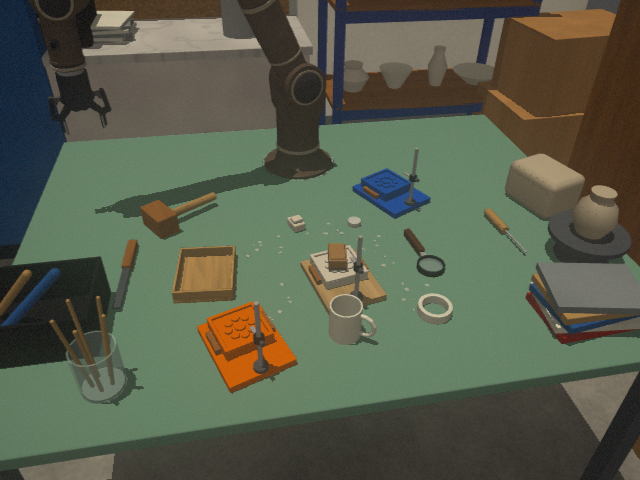

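The top view shows the plywood board with tile and block at (311,212), tray at (435,232), loupe ring at (221,215) with its handle end at (226,271), and post at (302,175). The scene view shows the pointer post at (358,265).

Candidates:
- **Board:** plywood (311,208) is the one. Blue (222,348) and orange (400,147) are decoys.
- **Block:** cork (312,215) on the tile. The mallet head (490,320) and offcut (341,301) are not it.
- **Lens:** loupe (221,215). The tape ring (238,160) is not it.
- **Tray:** wooden (435,232). The black bin (580,180) is not it.

```bash
python3 - <<'E'
from h import *
import pickle
c=pickle.load(open("top0.pkl","rb"));P=pts(c)
im=c['img'];cv2.imwrite("pics/crop.png",cv2.resize(im[130:290,195:475],None,fx=2.8,fy=2.8,interpolation=cv2.INTER_CUBIC))
z=P[...,2]
def rect(m,name):
    xy=P[m][:,:2].astype(np.float32);print(name,m.sum(),cv2.minAreaRect(xy),np.median(P[m][:,2]))
box=lambda a,b,c,d:(np.indices(z.shape)[1]>=a)&(np.indices(z.shape)[1]<b)&(np.indices(z.shape)[0]>=c)&(np.indices(z.shape)[0]<d)
B=box(270,350,165,255)
rect(B&(z>68)&(z<90)&box(290,335,190,240),'block'); rect(box(280,345,188,245)&(z>33)&(z<52),'tile')
rect(box(270,350,165,255)&(z>11)&(z<100),'board')
rect(box(400,470,195,270)&(z>22)&(z<50),'tray')
rect(box(205,240,195,280)&(z>7)&(z<40),'loupe')
hsv=cv2.cvtColor(im,cv2.COLOR_BGR2HSV);print(hsv[215,312],hsv[230,300],hsv[185,290],hsv[255,225],hsv[250,260])
E
```

```text
block 460 ((592.1171264648438, 5.790426254272461), (43.580474853515625, 70.46109008789062), 80.3798599243164) 78.79365709261597
tile 1355 ((598.6455688476562, 8.742179870605469), (111.29798126220703, 136.5147247314453), 11.455824851989746) 42.67977986999685
board 3882 ((611.660888671875, 24.738357543945312), (209.41452026367188, 180.09332275390625), 12.351617813110352) 30.614465540210702
tray 688 ((549.715576171875, -315.40155029296875), (141.34375, 171.30459594726562), 84.63484954833984) 33.539840773862295
loupe 915 ((557.22802734375, 246.74221801757812), (217.27337646484375, 90.96160888671875), 0.6219700574874878) 14.551942032965751
[ 16 152 174] [ 29  51 211] [ 18 142 181] [ 12 193  78] [ 56  68 138]
```

View pics/crop.png

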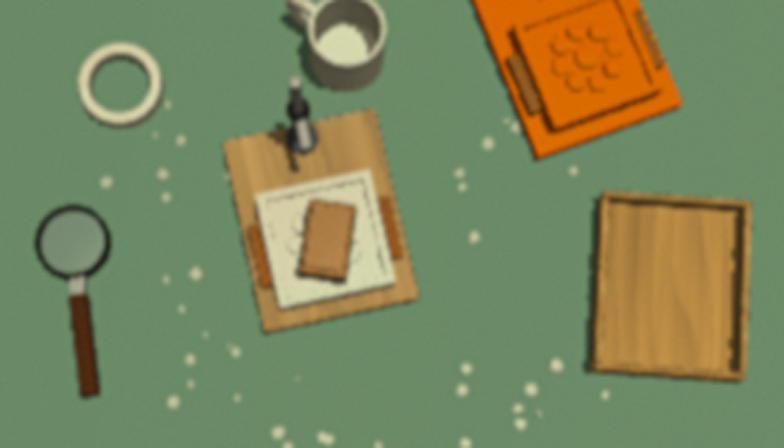

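The crop confirms the choice: cork block on the white tile of the plywood board at crop (327,240), empty wooden tray at (670,285), loupe ring at (72,240) with its handle end at (90,395), and pointer post at (300,130). Next I'll turn the tool and go above the board.

Request:
step_arm --moves '[0,0,0,0,0,0,8.5,0,0,0,0,0,0,8.5,0,0,0,0,0,0,8.5,0,1.66,-3.9,-0.58,0,0,0,0,1.66,-3.9,-0.58,0,0,0,0,1.66,-3.9,-0.58,0,0,0,0,1.66,-3.9,-0.58,0,0,0,0,1.66,-3.9,-0.58,0,0,0,0,1.66,-3.9,-0.58,0,0,0,0,1.66,-3.9,-0.58,0,0,0,0,1.66,-3.9,-0.58,0,0,0,0,1.66,-3.9,-0.58,0,0,0,0,1.66,-3.9,-0.58,0,0,0,0,1.66,-3.9,-0.58,0,0,0,0,1.66,-3.9,-0.58,0,0,0,0,1.66,-3.9,-0.58,0,0,0,0,1.66,-3.9,-0.58,0,0,0,0,1.66,-3.9,-0.58,0,0,0,0,1.66,-3.9,-0.58,0,0,0,0,1.66,-3.9,-0.58,0,0,0]'

```text
clock: 2.1
eef_pos: [560.5, 6.0, 340.9]
orientation: [0.996, -0.085, -0.0, 0.0]
force: [0.5, 0.3, 0.4]
gripper_width: 85.3
grip_force: 0.0
```

```bash
python3 - <<'E'
from h import *
import pickle
c=read_camera("wrist");cv2.imwrite("pics/w1.png",c['img']);s=get_state();pickle.dump((c,s),open("w1.pkl","wb"))
Rm=cv2.Rodrigues(np.array(c['rvec'],float))[0];print(c['K'].tolist(),-Rm.T@np.array(c['tvec']).ravel(),Rm.tolist());print(s['clock'],s['eef_pos'],R.from_quat(s['orientation']).as_matrix().round(4).tolist(),s['joint_positions'])
E
```

```text
[[371.64829954431775, 0.0, 322.73872163433657], [0.0, 371.64829954431775, 243.34766294719486], [0.0, 0.0, 1.0]] [625.03832088  -4.87272315 472.07127856] [[-0.16909113459470737, -0.9856003295535479, 0.00042259367305436113], [-0.9509821718003423, 0.1632645990716669, 0.2626358307768998], [-0.2589229559528837, 0.044007511562299234, -0.964894938222144]]
2.15 [563.2103557   13.73494852 341.45405493] [[0.9869, -0.1615, 0.0022], [-0.1616, -0.9869, 0.0048], [0.0014, -0.0051, -1.0]] [ 0.21532064  0.26616777 -0.40620802  1.58597836  0.10331393  1.30851135
 -1.93765808]
```

View pics/w1.png

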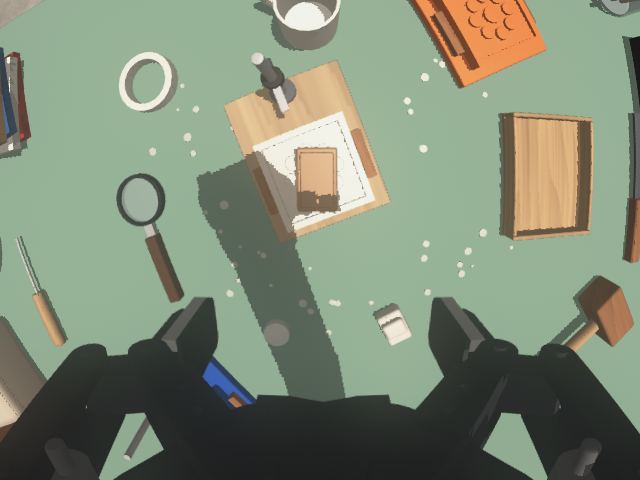

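The wrist view shows the block at (318,180) on the tile, pointer blade at (281,100), post at (262,65), loupe ring at (141,200), handle end at (176,300) and tray at (548,175). I'll measure from a settled frame.

```bash
cat >> h.py <<'E'
def rays(c,uv):
    K=c['K'];uv=np.asarray(uv,float);x=(uv[...,0]-K[0,2])/K[0,0];y=(uv[...,1]-K[1,2])/K[1,1];t=np.hypot(x,y);k=np.sinc(t/np.pi)
    return np.stack([x*k,y*k,np.cos(t)],-1)
def wpts(c):
    h,w=c['depth'].shape;uv=np.stack(np.meshgrid(np.arange(w),np.arange(h)),-1);r=rays(c,uv)
    p=r*(c['depth']/r[...,2])[...,None];Rm=cv2.Rodrigues(np.array(c['rvec'],float))[0];return (p-np.array(c['tvec']).ravel())@Rm
def wplane(c,uv,z):
    Rm=cv2.Rodrigues(np.array(c['rvec'],float))[0];o=-Rm.T@np.array(c['tvec']).ravel();r=rays(c,uv)@Rm
    return o+r*((z-o[2])/r[...,2])[...,None]
def rect(P,m,name):
    xy=P[m][:,:2].astype(np.float32);(cx,cy),(w,h),a=cv2.minAreaRect(xy)
    print(name,m.sum(),(round(cx,1),round(cy,1)),(round(w,1),round(h,1)),round(a,1),'z',np.percentile(P[m][:,2],[5,50,95]).round(1))
E
python3 - <<'E'
from h import *
import pickle
c=read_camera("wrist");s=get_state();pickle.dump((c,s),open("w2.pkl","wb"));print(s['eef_pos'],s['clock'],s['joint_velocities'].round(3))
P=wpts(c);x,y,z=P[...,0],P[...,1],P[...,2];d=c['depth']>0
hsv=cv2.cvtColor(c['img'],cv2.COLOR_BGR2HSV)
v,u=np.indices(z.shape);near=d&(v<290)
print('table',np.percentile(z[near&(abs(x-560)<30)&(abs(y-120)<20)],[5,50,95]))
A=near&(np.hypot(x-595,y-8)<130)
rect(P,A&(z>70)&(z<85)&(np.hypot(x-592,y-6)<50),'block')
rect(P,A&(z>37)&(z<50)&(hsv[...,1]<90),'tile')
rect(P,A&(z>12)&(z<24),'board')
T=near&(np.hypot(x-550,y+315)<130)
rect(P,T&(z>25)&(z<45),'tray')
L=near&(abs(y-240)<70)&(x>430)&(x<680)&(z>5)&(z<40)
rect(P,L,'loupe');rect(P,L&(hsv[...,2]<60)&(x>560),'ring');rect(P,L&(hsv[...,1]>130)&(x<570),'handle')
M=near&(np.hypot(x-668,y-23)<45)&(z>95)&(z<230)
for zz in range(95,215,5):
    m=M&(z>=zz)&(z<zz+5)
    if m.sum():print(zz,m.sum(),P[m][:,:2].mean(0).round(1),P[m][:,:2].min(0).round(),P[m][:,:2].max(0).round())
E
```

```text
[561.72493242  11.10957381 340.87214146] 2.2 [ 0.051 -0.032  0.065  0.061  0.012  0.004  0.072]
table [-1.64000699 -0.21893685  1.20057197]
block 2627 (588.7, 8.0) (45.0, 70.2) 80.8 z [72.5 78.1 79.8]
tile 6308 (619.6, 15.6) (160.3, 111.2) 11.4 z [38.6 41.  45.7]
board 7633 (619.7, 15.5) (191.2, 150.8) 11.3 z [16.1 17.6 19. ]
tray 2166 (546.3, -313.1) (141.8, 170.6) 84.5 z [26.  32.7 34.6]
loupe 3041 (555.4, 256.0) (72.2, 169.0) 85.5 z [ 7.6 11.2 22.2]Traceback (most recent call last):
  File "<stdin>", line 15, in <module>
  File "h.py", line 24, in rect
    print(name,m.sum(),(round(cx,1),round(cy,1)),(round(w,1),round(h,1)),round(a,1),'z',np.percentile(P[m][:,2],[5,50,95]).round(1))
                                                                                        ~~~~~~~~~~~~~^^^^^^^^^^^^^^^^^^^^^
    return _quantile_unchecked(
        a, q, axis, out, overwrite_input, method, keepdims, weights)
    return _ureduce(a,
                    func=_quantile_ureduce_func,
    ...<5 lines>...
                    overwrite_input=overwrite_input,
                    method=method)
    r = func(a, **kwargs)
    result = _quantile(arr,
                       quantiles=q,
    ...<2 lines>...
                       out=out,
                       weights=wgt)
    slices_having_nans = np.isnan(arr[-1, ...])
                                  ~~~^^^^^^^^^
IndexError: index -1 is out of bounds for axis 0 with size 0
```

Request:
step_arm --moves '[0,1.5,-0.37,1.6,0,0,0,0,1.45,-0.37,2.5,0,0,0,0,0,0,4,0,0,0,0,0,0,4,0,0,0,0,0,0,4,0,0,0,0,0,0,4,0,0,0,0,0,0,2,0,0,0,0,0,0,0,0,0,0,0,0,0,0,0,0,0,0,0,0,0,0,0,0]'

```text
clock: 3.2
eef_pos: [591.3, 6.8, 121.5]
orientation: [0.996, -0.085, 0.001, -0.0]
force: [0.0, 0.3, 1.4]
gripper_width: 85.5
grip_force: 0.0
```

```bash
python3 - <<'E'
from h import *
import pickle
c=read_camera("wrist");s=get_state();print(s['eef_pos'],s['clock'],s['joint_velocities'].round(3),s['joint_positions'].round(2),R.from_quat(s['orientation']).as_matrix().round(3).tolist())
cv2.imwrite("pics/w3.png",c['img'])
P=wpts(c);x,y,z=P[...,0],P[...,1],P[...,2];d=c['depth']>0
rect(P,d&(z>70)&(z<85)&(np.hypot(x-592,y-6)<45),'block')
c,s=pickle.load(open('w2.pkl','rb'));P=wpts(c);x,y,z=P[...,0],P[...,1],P[...,2];d=c['depth']>0;v,u=np.indices(z.shape);near=d&(v<305)
hsv=cv2.cvtColor(c['img'],cv2.COLOR_BGR2HSV)
L=near&(abs(y-250)<60)&(x>430)&(x<680)&(z>5)&(z<40)
rect(P,L&(x>575),'ring');rect(P,L&(x<545),'handle');
M=near&(np.hypot(x-668,y-23)<45)&(z>95)&(z<230)
for zz in range(95,215,5):
    m=M&(z>=zz)&(z<zz+5)
    if m.sum():print(zz,m.sum(),P[m][:,:2].mean(0).round(1),P[m][:,:2].min(0).round(),P[m][:,:2].max(0).round())
E
```

```text
[591.3981837    6.84041297 121.65754763] 3.25 [-0.001  0.001 -0.001  0.004  0.002 -0.003 -0.002] [ 0.17  0.51 -0.36  1.79  0.22  0.88 -2.03] [[0.986, -0.169, 0.003], [-0.169, -0.986, -0.0], [0.003, -0.0, -1.0]]
block 10605 (590.1, 7.7) (44.4, 70.1) 80.1 z [73.2 78.4 79.6]
ring 1895 (607.4, 252.2) (72.3, 64.7) 89.9 z [ 7.8  9.9 16.1]
handle 997 (500.4, 239.4) (90.9, 19.0) 6.5 z [ 7.  21.1 23. ]
105 3 [694.7  22.2] [690.  21.] [700.  24.]
110 99 [678.5  26.9] [664.  21.] [710.  39.]
115 160 [678.5  27.1] [663.  21.] [712.  39.]
120 250 [695.8  30.5] [687.  21.] [708.  42.]
125 11 [694.7  30. ] [694.  26.] [697.  34.]
130 11 [694.8  30. ] [693.  26.] [699.  35.]
135 11 [694.6  30.1] [694.  26.] [696.  36.]
140 10 [695.5  29. ] [693.  26.] [699.  34.]
145 14 [694.8  29.1] [693.  26.] [700.  34.]
150 16 [694.3  29.9] [693.  26.] [697.  35.]
155 14 [694.8  29.9] [693.  26.] [699.  34.]
160 17 [694.9  29.8] [693.  26.] [699.  35.]
165 15 [695.1  29.2] [694.  27.] [700.  34.]
170 15 [694.7  30.3] [693.  27.] [698.  35.]
175 15 [695.2  29.2] [693.  26.] [700.  34.]
180 23 [694.6  30. ] [693.  27.] [699.  35.]
185 19 [694.9  29.8] [693.  27.] [699.  34.]
190 18 [695.   29.2] [693.  27.] [700.  33.]
195 109 [697.8  31.2] [694.  27.] [703.  36.]
200 35 [698.1  31. ] [693.  27.] [702.  35.]
```

View pics/w3.png

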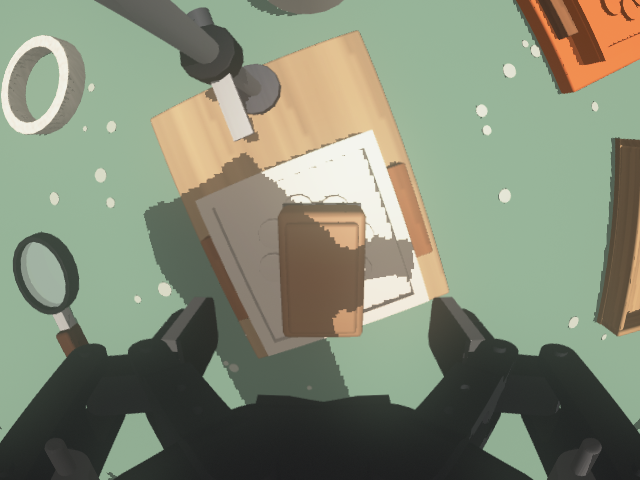

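The block sits centred between the fingers at (322,270), and the pointer blade is at (235,110). I'll descend and grip.

Request:
step_arm --moves '[0,0,0,1.5,0,0,0,0,0,0,1.5,0,0,0,0,0,0,1.5,0,0,0,0,0,0,1.0,0,0,0,0,0,0,0.4,0,0,0,0,0,0,0,0,0,0,0,0,0,0,0,0,0,1,0,0,0,0,0,0,1,0,0,0,0,0,0,1,0,0,0,0,0,0,1,0,0,0,0,0,0,1,0,0,0,0,0,0,1,0,0,0,0,0,0,1,0,0,0,0,0,0,1,0,0,0,0,0,0,1,0,0,0,0,0,0]' --force 40

```text
clock: 4.85
eef_pos: [590.8, 6.9, 61.5]
orientation: [0.996, -0.085, 0.001, 0.0]
force: [-1.2, 0.1, 5.6]
gripper_width: 43.2
grip_force: 41.8
```

Request:
step_arm --moves '[1,0,0,-0.5,0,0,0,1,0,0,-1.5,0,0,0,1,0,0,-3,0,0,0,1,0,0,-3,0,0,0,1,0,0,-2,0,0,0,1,0.1,1.4,0,0,0,0,1,0.1,3,0,0,0,0,1,0.1,4,0,0,0,0,1,0.2,4,0,0,0,0,1,0.2,4,0,0,0,0,1,0.1,4,0,0,0,0,1,0.1,4,0,0,0,0,1,0.1,4,0,0,0,0,1,0.1,2.5,0,0,0,0,1,0.1,1.5,0,0,0,0,1,0,0,2,0,0,0,1,0,0,2,0,0,0,1,0,0,0,0,0,0,1,0,0,0,0,0,0]'

```text
clock: 6.75
eef_pos: [547.5, -313.8, 120.7]
orientation: [0.996, -0.084, -0.001, -0.0]
force: [0.1, 0.4, -0.5]
gripper_width: 43.3
grip_force: 41.1
```

```bash
python3 - <<'E'
from h import *
c=read_camera("wrist");s=get_state();print(s['eef_pos'],s['clock'],s['joint_positions'].round(2),s['gripper_width'])
cv2.imwrite("pics/w4.png",c['img'])
P=wpts(c);x,y,z=P[...,0],P[...,1],P[...,2];d=c['depth']>0
rect(P,d&(z>25)&(z<42)&(np.hypot(x-548,y+314)<125)&(x>480),'tray')
Rm=cv2.Rodrigues(np.array(c['rvec'],float))[0]
c=read_camera("top");P=pts(c);x,y,z=P[...,0],P[...,1],P[...,2];m=(z>11)&(z<50)&(np.hypot(x-595,y-10)<135);
hs=cv2.cvtColor(c['img'],cv2.COLOR_BGR2HSV);rect(P,m&(z>33)&(hs[...,1]<90),'tile')
E
```

```text
[ 548.06432533 -314.02645302  121.51587891] 6.8 [ 0.65  0.56 -0.29  1.68  0.19  0.93 -1.45] 43.52438540274216
tray 6932 (560.8, -315.1) (140.9, 142.2) 84.6 z [27.  33.1 34.5]
tile 1687 (627.4, 13.5) (170.8, 111.6) 11.4 z [36.7 43.4 48.7]
```

View pics/w4.png

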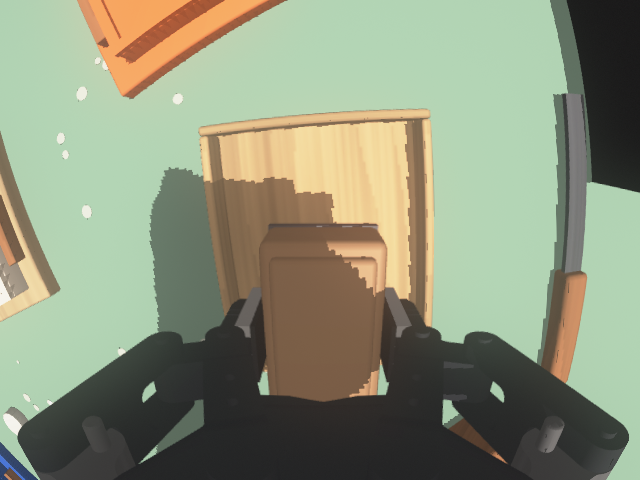

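Block is gripped at (322,310) with the tray interior around it. Lower and release with a part opening.

Request:
step_arm --moves '[1,0,0,2,0,0,0,1,0,0,2,0,0,0,1,0,0,2,0,0,0,1,0,0,1.5,0,0,0,1,0,0,1,0,0,0,1,0,0,0.8,0,0,0,1,0,0,0.3,0,0,0,1,0,0,0.2,0,0,0,1,0,0,0,0,0,0,1,0,0,0,0,0,0,1,0,0,0,0,0,0]'

```text
clock: 7.95
eef_pos: [547.9, -314.7, 23.4]
orientation: [0.996, -0.085, 0.0, 0.0]
force: [0.2, 0.5, -0.5]
gripper_width: 43.8
grip_force: 41.1
```

Request:
step_arm --moves '[1,0,0,0.1,0,0,0,1,0,0,0,0,0,0,0.45,0,0,0,0,0,0,0.4,0,0,0,0,0,0,0.35,0,0,0,0,0,0,0.3,0,0,0,0,0,0,0.3,0,0,0,0,0,0,0.3,0,0,0,0,0,0]'

```text
clock: 8.75
eef_pos: [547.6, -314.5, 21.8]
orientation: [0.996, -0.085, -0.0, -0.0]
force: [0.3, -0.3, 1.1]
gripper_width: 59.7
grip_force: 0.0
```

Request:
step_arm --moves '[0.3,0,0,-1,0,0,0,0.3,0,0,-3,0,0,0,0.3,0,0,-4,0,0,0,0.3,0,0,-4,0,0,-8.1,0.3,0,0,-4,0,0,-8.1,0,0.34,-4,-0.3,0,0,0,0,0.34,-4,-0.3,0,0,0,0,0.34,-4,-0.3,0,0,0,0,0.34,-4,-0.3,0,0,0,0,0.34,-4,-0.3,0,0,0,0,0.34,-4,-0.3,0,0,0,0,0.34,-4,-0.3,0,0,0,0,0.34,-4,-0.3,0,0,0,0,0.34,-4,-0.3,0,0,0,0,0.34,-4,-0.3,0,0,0,0,0.34,-4,-0.3,0,0,0,0,0.34,-4,-0.3,0,0,0,0,0.34,-4,-0.3,0,0,0,0,0.34,-3.6,-0.3,0,0,0,0,0,0,0,0,0,0]'

```text
clock: 10.75
eef_pos: [530.3, 250.0, 225.4]
orientation: [0.998, 0.061, 0.001, -0.002]
force: [0.1, -0.1, 0.2]
gripper_width: 85.6
grip_force: 0.0
```

Request:
step_arm --moves '[0,0,0,0,0,0,0,0,0,0,0,0,0,0,0,0,0,0,0,0,0]'

```text
clock: 11.05
eef_pos: [532.3, 241.7, 224.0]
orientation: [0.998, 0.056, 0.0, 0.0]
force: [-0.7, -0.9, 0.5]
gripper_width: 85.4
grip_force: 0.0
```

```bash
python3 - <<'E'
from h import *
import pickle
c=read_camera("wrist");s=get_state();print(s['eef_pos'],s['clock'],s['joint_positions'].round(2),R.from_quat(s['orientation']).as_matrix().round(3).tolist())
pickle.dump((c,s),open("w5.pkl","wb"))
P=wpts(c);x,y,z=P[...,0],P[...,1],P[...,2];d=c['depth']>0;v,u=np.indices(z.shape);d&=v<380
hsv=cv2.cvtColor(c['img'],cv2.COLOR_BGR2HSV)
L=d&(abs(y-248)<55)&(x>430)&(x<660)&(z>5)&(z<26)
rect(P,L&(x>575),'ring');rect(P,L&(x<545),'handle')
t=read_camera("top");cv2.imwrite("pics/both.png",np.hstack([cv2.resize(c['img'],(480,360)),cv2.resize(t['img'][190:270,390:480],(320,360),interpolation=cv2.INTER_CUBIC)]))
P=pts(t);x,y,z=P[...,0],P[...,1],P[...,2];near=(np.hypot(x-548,y+314)<60);rect(P,near&(z>30)&(z<55),'block in tray')
m=(np.hypot(x-595,y-10)<85)&(z>36)&(z<50);hs=cv2.cvtColor(t['img'],cv2.COLOR_BGR2HSV);rect(P,m&(hs[...,1]<80)&(hs[...,2]>0),'tile')
print(c['K'][0,0])
E
```

```text
[532.32509986 241.81008724 223.9417687 ] 11.1 [-0.09  0.42 -0.56  1.69  0.24  1.1  -2.18] [[0.994, 0.111, 0.0], [0.111, -0.994, -0.001], [0.0, 0.001, -1.0]]
ring 4583 (607.6, 252.3) (65.2, 71.3) 0.1 z [ 8.   9.6 16. ]
handle 1732 (501.2, 240.3) (89.4, 17.6) 6.6 z [19.7 21.6 22.8]
block in tray 447 (549.5, -315.8) (45.2, 72.1) 79.7 z [32.9 39.7 45.2]
tile 1615 (599.0, 8.6) (111.8, 109.9) 11.5 z [37.6 43.3 48.6]
371.64829954431775
```

View pics/both.png

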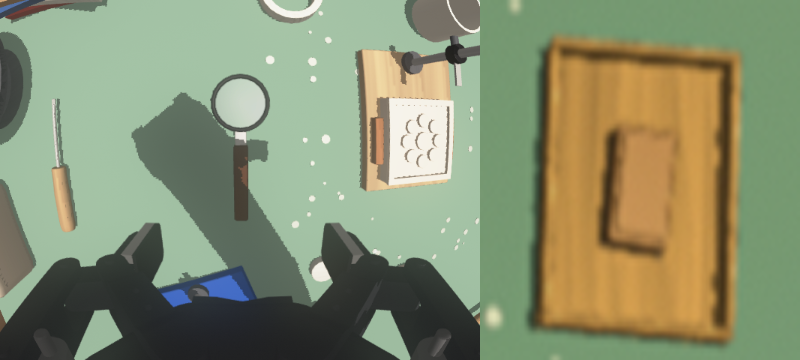

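The tile is now bare, with the rosette at about (420,140) in the left pane. The loupe is below the tool (ring (240,102), handle (240,180)), and the block lies flat in the tray (right pane). Descend onto the handle.

Request:
step_arm --moves '[0,0,-0.2,2,0,0,0,0,0,0,4,0,0,0,0,0,0,4,0,0,0,0,0,0,4,0,0,0,0,0,0,3,0,0,0,0,0,0,2,0,0,0,0,0,0,1,0,0,0,0,0,0,0.6,0,0,0,0,0,0,0.4,0,0,0,0,0,0,0,0,0,0,0,0,0,0,0,0,0]'

```text
clock: 12.25
eef_pos: [532.3, 245.6, 14.8]
orientation: [0.998, 0.057, 0.001, -0.0]
force: [0.0, -0.1, 0.1]
gripper_width: 85.1
grip_force: 0.0
```

Request:
step_arm --moves '[0.5,0,0,0,0,0,0,0.6,0,0,0,0,0,0,0.65,0,0,0,0,0,0,0.7,0,0,0,0,0,0,0.75,0,0,0,0,0,0,0.8,0,0,0,0,0,0,1,0,0,0,0,0,0,1,0,0,0,0,0,0,1,0,0,0,0,0,0,1,0,0,0,0,0,0,1,0,0,0,0,0,0]' --force 50

```text
clock: 13.35
eef_pos: [531.8, 245.3, 14.1]
orientation: [0.998, 0.057, 0.0, 0.0]
force: [-0.4, -2.0, 5.9]
gripper_width: 16.9
grip_force: 49.8
```

Request:
step_arm --moves '[1,0,0,-0.3,0,0,0,1,0,0,-1.3,0,0,0,1,0,0,-3,0,0,0,1,0,0,-4,0,0,0,1,0,0,-4,0,0,0,1,0,0,-3.5,0,0,0,1,0,0,-2.5,0,0,0,1,-0.2,1,0,0,0,0,1,-0.4,2,0,0,0,0,1,-0.4,3,0,0,0,0,1,-0.4,3.5,0,0,0,0,1,-0.5,3.5,0,0,0,0,1,-0.5,3.5,0,0,0,0,1,-0.5,3.5,0,0,0,0,1,-0.4,2.5,0,0,0,0,1,-0.2,1.5,0,0,0,0,1,0,0,0,0,0,0,1,0,0,0,0,0,0,1,0,0,0,0,0,0,1,0,0,0,0,0,0]'

```text
clock: 15.35
eef_pos: [524.0, 4.2, 199.8]
orientation: [0.998, 0.058, -0.0, -0.0]
force: [-0.7, 0.8, -0.8]
gripper_width: 16.7
grip_force: 49.1
```

```bash
python3 - <<'E'
from h import *
import pickle
c=read_camera("wrist");s=get_state();print(s['eef_pos'],s['clock'],s['gripper_width'],R.from_quat(s['orientation']).as_matrix().round(3).tolist())
t=read_camera("scene");tt=read_camera("top");pickle.dump((c,s,t,tt),open("w6.pkl","wb"))
cv2.imwrite("pics/both6.png",np.hstack([cv2.resize(c['img'],(480,360)),cv2.resize(t['img'][190:310,290:396],(318,360),interpolation=cv2.INTER_CUBIC)]))
E
```

```text
[524.03588647   4.05007248 199.81789484] 15.4 17.081796013261837 [[0.993, 0.115, -0.0], [0.115, -0.993, 0.0], [-0.0, -0.0, -1.0]]
```

View pics/both6.png

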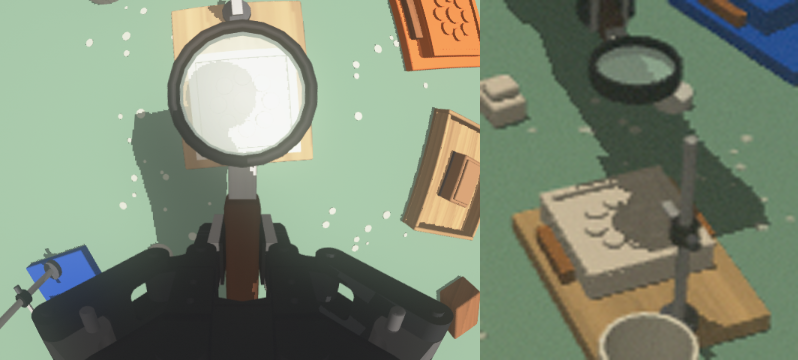

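The left pane shows the lens ring held at (243,92) over the tile. The right pane shows the ring clear above, the pointer collar at (685,230), and the blade towards the tile.

```bash
python3 - <<'E'
from h import *
import pickle
w2=pickle.load(open('w2.pkl','rb'))[0];w5=pickle.load(open('w5.pkl','rb'))[0];w6,s,sc,top=pickle.load(open('w6.pkl','rb'))
t0=pickle.load(open('top0.pkl','rb'));s0=pickle.load(open('scene0.pkl','rb'))
a=np.radians(11.4);ex=np.array([np.cos(a),np.sin(a)]);ey=np.array([-ex[1],ex[0]])
for n,c,f in(('w2',w2,wpts),('w5',w5,wpts),('top0',t0,pts),('scene0',s0,pts),('scene6',sc,pts)):
    P=f(c);d=c['depth']>0;q=P[...,:2]-[596,10.3];bx,by,z=q@ex,q@ey,P[...,2]
    print(n,'table',np.median(z[d&(abs(bx)<60)&(by<-90)&(by>-160)]).round(1),
      'boardtop',np.median(z[d&(bx>70)&(bx<110)&(abs(by)>30)&(abs(by)<60)&(z<60)]).round(1))
    tl=d&(abs(bx)<62)&(abs(by)<62)&(z>37)&(z<50)&(cv2.cvtColor(c['img'],cv2.COLOR_BGR2HSV)[...,1]<90)
    rect(P,tl,' tile')
    m=d&(bx>64)&(bx<91)&(abs(by)<9)&(z>95)&(z<160)
    if m.sum():print(' blade',m.sum(),'bx',np.percentile(bx[m],[2,50,98]).round(1),'by',np.percentile(by[m],[2,50,98]).round(1),'z',np.percentile(z[m],[2,10,50,75,90,98]).round(1))
    m=d&(np.hypot(bx-105,by)<9)&(z>185);print(' post',P[m].mean(0).round(1),np.percentile(z[m],98).round(1) if m.sum() else '')
for n,c,f in(('w6',w6,wpts),('scene6',sc,pts),('top6',top,pts)):
    P=f(c);d=c['depth']>0;x,y,z=P[...,0],P[...,1],P[...,2]
    m=d&(np.hypot(x-596,y-12)<45)&(z>175)&(z<215);rect(P,m,n+' ring')
E
```

```text
w2 table -0.4 boardtop 17.6
 tile 6301 (595.3, 10.7) (110.9, 111.2) 11.4 z [38.6 41.  45.7]
 blade 196 bx [70.  80.1 90.7] by [-3.8  0.3  4.4] z [113.5 114.3 115.3 116.  116.5 117.1]
 post [697.3  30.8 197.2] 200.9
w5 table -0.4 boardtop 17.5
 tile 9692 (595.4, 10.6) (110.5, 112.7) 11.6 z [38.7 42.1 45.5]
 blade 230 bx [69.8 80.1 90.5] by [-3.6  1.9  5.4] z [112.  113.3 115.  115.7 116.1 116.6]
 post [nan nan nan] 
top0 table 1.2 boardtop 18.9
 tile 1145 (598.7, 8.5) (111.3, 110.2) 11.4 z [38.1 43.3 48.8]
 blade 24 bx [72.3 82.4 90.6] by [-5.8 -2.4  1.7] z [111.7 113.3 115.2 118.  120.9 123.3]
 post [700.   28.8 197.2] 206.6
scene0 table -3.5 boardtop -744.5
 tile 793 (598.7, 11.6) (115.2, 113.8) 10.8 z [37.6 41.9 46.4]
 blade 24 bx [70.2 78.7 89.7] by [-4.5 -1.1  4.8] z [110.8 111.8 113.4 114.1 116.4 117.5]
 post [702.3  31.2 194.4] 201.5
scene6 table -3.6 boardtop -745.2
 tile 1126 (596.0, 9.8) (119.0, 113.5) 10.7 z [37.5 41.7 45.7]
 blade 24 bx [71.1 80.7 88.6] by [-4.1 -0.4  4. ] z [110.5 111.9 114.4 115.1 115.8 116.1]
 post [702.   31.1 194.4] 200.0
w6 ring 31906 (596.0, 13.4) (71.8, 73.2) 53.3 z [193.9 195.5 201.7]
scene6 ring 604 (599.4, 12.5) (72.4, 73.4) 53.2 z [187.5 194.5 200.8]<stdin>:14: RuntimeWarning: Mean of empty slice.
  ret = um.true_divide(
Traceback (most recent call last):
  File "h.py", line 24, in rect
    print(name,m.sum(),(round(cx,1),round(cy,1)),(round(w,1),round(h,1)),round(a,1),'z',np.percentile(P[m][:,2],[5,50,95]).round(1))
                                                                                        ~~~~~~~~~~~~~^^^^^^^^^^^^^^^^^^^^^
IndexError: index -1 is out of bounds for axis 0 with size 0
```

Request:
step_arm --moves '[1,-0.09,0.23,0.5,0,0,0,1,0,0,1.5,0,0,0,1,0,0,1.5,0,0,0,1,0,0,1.5,0,0,0,1,0,0,1.2,0,0,0,1,0,0,1,0,0,0,1,0,0,0.5,0,0,0,1,0,0,0.27,0,0,0,1,0,0,0,0,0,0,1,0,0,0,0,0,0,1,0,0,0,0,0,0,1,0,0,0,0,0,0]'

```text
clock: 16.7
eef_pos: [523.7, 0.5, 120.6]
orientation: [0.998, 0.057, 0.0, 0.0]
force: [-0.2, -0.7, -1.3]
gripper_width: 16.9
grip_force: 49.1
```

```bash
python3 - <<'E'
from h import *
import pickle
c=read_camera("wrist");s=get_state();print(s['eef_pos'],s['clock'],s['gripper_width'],R.from_quat(s['orientation']).as_matrix().round(4).tolist())
t=read_camera("scene")
cv2.imwrite("pics/both7.png",np.hstack([cv2.resize(c['img'],(480,360)),cv2.resize(t['img'][190:310,290:396],(318,360),interpolation=cv2.INTER_CUBIC)]))
a=np.radians(11.4);ex=np.array([np.cos(a),np.sin(a)]);ey=np.array([-ex[1],ex[0]])
for n,c,f in(('w',c,wpts),('scene',t,pts)):
    P=f(c);d=c['depth']>0;q=P[...,:2]-[596,10.3];bx,by,z=q@ex,q@ey,P[...,2]
    m=d&(bx>64)&(bx<91)&(abs(by)<9)&(z>95)&(z<160)
    if m.sum():print(n,' blade',m.sum(),'bx',np.percentile(bx[m],[2,50,98]).round(1),'by',np.percentile(by[m],[2,50,98]).round(1),'z',np.percentile(z[m],[2,10,50,75,90,98]).round(1))
    g=d&(np.hypot(bx,by)<45)&(z>98)&(z<130);rect(P,g,'ring')
    tl=d&(abs(bx)<70)&(abs(by)<70)&(z>36)&(z<50)&(cv2.cvtColor(c['img'],cv2.COLOR_BGR2HSV)[...,1]<90);rect(P,tl,'tile')
    rc=np.array(cv2.minAreaRect(P[g][:,:2].astype(np.float32))[0]);q=P[...,:2]-rc;r=np.hypot(q[...,0],q[...,1])
    for nm,k in(('glass',g&(r<25)),('rim',g&(r>32.5)&(r<35)&(z>118))):
        if k.sum()>20:
            A=np.c_[q[k],np.ones(k.sum())];z0=z[k];w=np.ones(len(z0),bool)
            for _ in range(4):
                s_=np.linalg.lstsq(A[w],z0[w],rcond=None)[0];w=abs(A@s_-z0)<2
            print(nm,'tilt deg',np.degrees(s_[:2]).round(2),'z',s_[2].round(1))
E
```

```text
[5.23667692e+02 5.19851333e-01 1.20506184e+02] 16.75 16.78082743280132 [[0.9936, 0.1132, 0.0006], [0.1132, -0.9936, -0.0001], [0.0006, 0.0002, -1.0]]
ring 31834 (596.0, 8.7) (72.2, 71.3) 50.3 z [114.7 116.3 122.5]
tile 6792 (595.6, 10.7) (110.9, 110.8) 11.4 z [39.3 44.4 45.7]
glass tilt deg [0.01 0.08] z 116.1
rim tilt deg [0.07 0.09] z 122.1
scene  blade 24 bx [69.4 79.1 90.1] by [-4.3  0.1  3.8] z [108.4 112.  114.  114.9 115.5 116.5]
ring 581 (599.1, 8.6) (72.4, 75.6) 53.6 z [108.  115.5 122. ]
tile 1117 (597.3, 10.1) (115.3, 112.2) 10.5 z [36.9 41.5 45.8]
glass tilt deg [0.53 0.45] z 114.8
rim tilt deg [-1.5   1.78] z 120.7
```

View pics/both7.png

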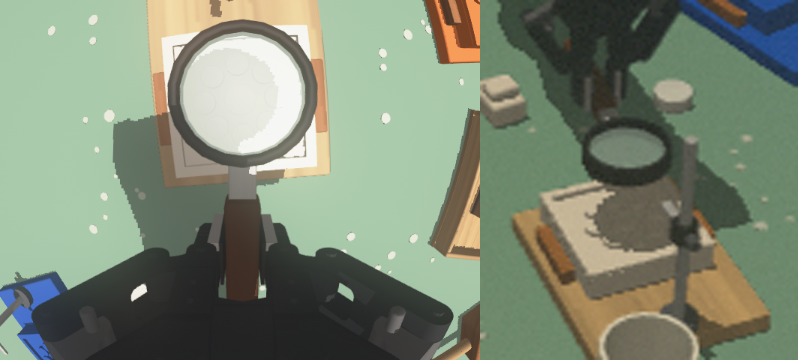

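The ring is level over the rosette, about 2 mm off in y, and clear of the pointer at right pane (672,208). A fine correction follows.

Request:
step_arm --moves '[1,-0.06,-0.2,0.03,0,0,0,1,0,0,0,0,0,0,1,0,0,0,0,0,0,1,0,0,0,0,0,0,1,0,0,0,0,0,0,1,0,0,0,0,0,0]'

```text
clock: 17.4
eef_pos: [522.7, 2.4, 119.9]
orientation: [0.998, 0.057, -0.0, 0.0]
force: [-0.4, 0.6, -1.8]
gripper_width: 16.8
grip_force: 49.1
```

```bash
python3 - <<'E'
from h import *
c=read_camera("wrist");s=get_state();print(s['eef_pos'],s['clock'],s['joint_velocities'].round(3),s['force'])
a=np.radians(11.4);ex=np.array([np.cos(a),np.sin(a)]);ey=np.array([-ex[1],ex[0]])
P=wpts(c);d=c['depth']>0;q=P[...,:2]-[596,10.3];bx,by,z=q@ex,q@ey,P[...,2]
g=d&(np.hypot(bx,by)<45)&(z>98)&(z<130);rect(P,g,'ring')
tl=d&(abs(bx)<70)&(abs(by)<70)&(z>36)&(z<50)&(cv2.cvtColor(c['img'],cv2.COLOR_BGR2HSV)[...,1]<90);rect(P,tl,'tile')
print(cv2.minEnclosingCircle(P[g&(z>120)][:,:2].astype(np.float32)))
E
```

```text
[522.68373825   2.43498211 119.88388888] 17.45 [ 0.    -0.001 -0.     0.002  0.     0.001  0.001] [ 0.56884106 -0.20042145 -1.61119187]
ring 31743 (595.2, 11.1) (71.5, 71.4) 51.9 z [114.  115.6 121.8]
tile 6748 (595.8, 10.8) (111.3, 111.2) 11.5 z [39.4 44.4 45.7]
((591.0347290039062, 9.73378849029541), 39.9860725402832)
```

```bash
python3 -c "
from plant import job_done;print(job_done())"
```

```text
the job is handed in; nothing more can be done
None
```

The block lies flat in the tray. At hand-in the gripper held the lens still and level, within about 1 mm of the rosette's centre; the glass was at about 114 mm, matching the pointer to within about 1 mm by my measurements.

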